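# Stack the tall pipette-tip box on the low one

## Task

Stack the tall pipette-tip box squarely on the low one that has two lugs on its lid, so that the recesses under the tall box lock down over both lugs and it sits flat. Lower it into place before letting go, rather than dropping it; leave the low box where it stands (a small nudge is fine) and do not disturb the short box or the box with the plain flat lid.

Things in the scene. Friction and masses are not known exactly. Their poses are not given: they have to be found in the camera images.
- tall_center (a point): Centre of the tall tip box, the one to stack: rigid, shut, white with grey lid, 110 mm long (x), 58 wide (y), 70 high (z up) to the lid top, plus two round lugs on it, 10 mm high. This point is 35 mm above its underside. Loose, 0.2-0.35 kg; grip it across its width. Two recesses under it, 49 mm long (x), 50 wide, 13 deep, centred at x = +-26.5 mm. Fits either way round.
- low: Low tip box, to stack on: also 110 mm long (x) and 58 wide (y), but 40 high to the lid top, with two round lugs on the lid at x = +-26.5 mm, 10 mm high, 30 across at the foot, 22 at the top (so about 9 mm play in the recesses). Origin: centre of its underside, z up. Loose, 0.35 kg. Seated, the tall box's underside lies on this lid, 40 mm above this origin.
- short: Bystander: short tip box, 70 mm long (x), 58 mm wide (y), 55 mm high, with one lug in the middle of its lid, 10 mm high. Origin at the centre of its underside. Loose; leave it alone.
- plain: Bystander: tip box 110 mm long (x), 58 mm wide (y), 52 mm high, with a flat lid without lugs. Origin at the centre of its underside. Loose; leave it alone.

How it is judged (in metres and radians):
On the way:
1. the tall box is lowered onto the low box while still in the fingers (its underside no more than 15 mm above the low box's lid, centres within 20 mm) (contact force between tall and the fingers above 0.5 N and z of tall_center in the frame of low between 0.06 and 0.09 m and horizontal distance between tall_center and low below 0.02 m), for 0.05 s.
At the end, for the whole second after the job is handed in: The tall box stands flat and released on the low box, its recesses down over both lugs (underside within 4 mm of the lid, centres within 18 mm, lengths aligned within 15 degrees, tilt below 4 degrees), and the low box still stands on the bench within 50 mm of where it was (z of tall_center in the frame of low between 0.07 and 0.079 m and horizontal distance between tall_center and low below 0.018 m and angle between the x axis of tall_center and the x axis of low, either way round below 0.26 rad and angle between each of tall_center, low's own z axis and vertical below 0.07 rad and distance of low from where it was at the start of the episode below 0.05 m and height (world z) of low below 0.006 m); the robot touches nothing.
It fails at once if the short box is moved more than 30 mm or tipped (distance of short from where it was at the start of the episode above 0.03 m or angle between short's own z axis and vertical above 0.4 rad).
It fails at once if the plain-lidded box is moved more than 30 mm or tipped (distance of plain from where it was at the start of the episode above 0.03 m or angle between plain's own z axis and vertical above 0.4 rad).
It also fails if it takes over 32 s, if anything falls off the work surface, if the arm or the gripper's body presses on something with over 40 N, if the wrist force passes 120 N, or if a joint passes its speed limit or range.

## Robot

A 6-joint arm with a two-finger parallel gripper is mounted at the origin on the work surface. World frame = base frame: x ahead of the robot, y to its left, z up, the work surface at z = 0. Lengths are in m, angles in degrees, forces in N, time in s.
With the tool pointing down it reaches from about 0.375 to 0.925 m from the base axis. Payload 5.7 kg.
Tool frame: the origin (TCP) lies on the centre line of the jaws, within the pads' length; the fingertips stand tips_ahead ahead of it and the grasp point (between the pads) lies 8 mm behind it (tips_ahead is the distance from the TCP to the fingertips, in m); z points along the fingers, y is the line along which they close (so a half turn about z gives the same grasp; the last joint's range is limited). The gripper opens to 88 mm and grips with 3 to 60 N. Pads are 20 mm wide; open, the fingers measure 115 mm over their backs; the gripper's body (75 mm by 178 mm) begins 61 mm behind the grasp point.
Start: joints at [-71.282, 20.558, 86.54, -0, 72.909, -6.595], TCP at [0.257, -0.542, 0.234] pointing down, gripper open.
Joint ranges: [-170.27, 170.27], [-57.76, 135], [12.27, 136.19], [-55.21, 235.2], [11.17, 155.16], [-170.74, 170.74]. Speed limits (degrees/s): [136.94, 136.94, 180, 180, 180, 180].

## Interface

Orientations are given as a 3x3 rotation matrix whose columns are the frame's x, y, z axes.
In Python, from rig import * gives the robot as it stands.
- The arm moves only by the tool arm_command, never from a script. Its argument "rows" is a list that holds one entry, the list of rows, each a list of 7 numbers: the turn, a rotation vector about the tool's x, y, z in degrees, then the shift along the tool's x, y, z in m, then the opening in per cent of the stroke, from 0 (shut) to 100 (fully open). A call has 1 to 8 rows; each row shifts and turns the commanded pose from where the row before left it, along the tool's axes as they then stand; what a row does not reach is not made up. A row lasts 1/12 s, in which the tool goes at most 41.7 mm and 7.16 degrees, less where a joint would pass 70% of its speed; a pose out of reach is approached as far as the arm can. A call is refused whole if a number of a shift passes 0.0417 or a number of a turn 7.16, either way. A call with a gripper value outside its range is refused whole. The fingers move at their own pace and stop on an object; "newtons" is the grip in N (left out, the last holds). Time passes only in rows, so rows that do not move let the fingers close. It gives the time, the measured TCP pose, the force, the opening and the grip force at its end, in the units of the state.
- observe(): the state, without advancing time (a new reading comes with each control period).
- get_image(name): name is "side" or "top" or "wrist"; returns (picture, depth): 384x512x3 uint8, red, green, blue; 384x512 float32, m along the optical axis (not along the pixel's ray), 0 where there is no reading.
- camera_params(name): a dict with "camera_matrix" (3x3 intrinsics, pixels), "rvec" (rotation vector, rad) and "tvec" (3), from world to camera coordinates, as OpenCV has them; the wrist camera has in their place "tool_from_camera" (4x4, takes a point from camera to tool coordinates, whose origin is the TCP and whose axes are the flange's). Camera axes: x right, y down, z forward; pixel columns grow to the right and rows downward; lengths in m; the calibration is good to about 2 mm. A picture is of the moment at which its call begins: read the wrist's pose just before it. camera_params takes no time and is no camera call.
- close_job(): hands the job in; it is judged then, once.
The state is a dict: "t": time; "joint_positions": joint angles; "dq": joint speeds; "joint_torque": joint torques, N m; "tool_pos": TCP position; "tcp_rot": TCP orientation; "contact_force": force on the tool from outside, world axes, zero at the start; "moment": the same for the moment, N m; "opening": opening from 0.0 (shut) to 1.0 (fully open); "finger_force": force on a finger pad.
Only numpy, scipy, OpenCV 4.12 (cv2) and the standard library are available. Lean on these libraries where they do the work, as an engineer would, in place of code of your own. Each camera call takes 0.05 s, during which the arm holds its last target. There are 200 camera calls.

## Working session

There is one attempt and no reset: what is moved stays moved. The work goes in short steps, Python scripts to look and compute and a tool call to move; the robot and the scene stay as the last step left them, time stands still between calls to the robot, and variables do not carry over. Pictures are saved under pics/ and viewed, at most 10 in all, crops included, and the job is handed in when it is done.

Besides the shell and the picture viewer there is one more tool, called as name(argument=value, ...), one argument or row to a line, values as JSON. arm_command: Moves the arm, as the interface text tells. Its arguments: {"type":"object","properties":{"rows":{"type":"array","items":{"type":"array","items":{"type":"array","items":{"type":"number"}}}},"newtons":{"type":"number"}},"required":["rows"]}

```bash
mkdir -p pics; cat > h.py <<'E'
from rig import *
import numpy as np, cv2
def cloud(name):
    s=observe(); im,d=get_image(name); p=camera_params(name); K=np.array(p["camera_matrix"])
    v,u=np.mgrid[:384,:512]; P=np.stack([(u-K[0,2])/K[0,0]*d,(v-K[1,2])/K[1,1]*d,d],-1)
    if name=="wrist":
        T=np.array(p["tool_from_camera"]); P=P@T[:3,:3].T+T[:3,3]
        P=P@np.array(s["tcp_rot"]).T+np.array(s["tool_pos"])
    else:
        R=cv2.Rodrigues(np.array(p["rvec"]))[0]; P=(P-np.array(p["tvec"]).ravel())@R
    P[d==0]=np.nan
    return im,P
E
python3 - <<'E'
from h import *
s=observe(); print(s)
for n in("top","side"):
    im,P=cloud(n); np.save(n+".npy",P); cv2.imwrite(f"pics/{n}0.png",im[:,:,::-1])
    z=P[...,2]; print(n,np.nanmin(z),np.nanmax(z))
    m=((z>.02)&(z<.12)).astype(np.uint8); k,l,st,c=cv2.connectedComponentsWithStats(m)
    for i in range(1,k):
        if st[i,4]>150: q=P[l==i]; print(st[i],q.min(0).round(3),q.max(0).round(3),np.percentile(q[:,2],[50,80,98]).round(3))
E
```

```text
{'t': 0.0, 'joint_positions': array([-7.12807102e+01,  2.05982965e+01,  8.65966487e+01,  1.12630669e-03,
        7.29086260e+01, -6.59531993e+00]), 'dq': array([ 0.01396917,  0.05872423,  0.01707912,  0.0209441 ,  0.06439761,
       -0.03923559]), 'joint_torque': array([-9.91301276e-04, -5.15383923e+01, -2.70723867e+01,  6.70678332e-02,
        3.52409680e-02, -1.51798886e-04]), 'tool_pos': array([ 0.25633675, -0.54176657,  0.23282135]), 'tcp_rot': array([[ 9.03976091e-01,  4.27582637e-01, -5.62339190e-04],
       [ 4.27582947e-01, -9.03974486e-01,  1.71806668e-03],
       [ 2.26275199e-04, -1.79353784e-03, -9.99998366e-01]]), 'contact_force': array([ 0.33090779,  0.43267307, -0.73356531]), 'moment': array([ 0.02248159,  0.01027875, -0.00020945]), 'finger_force': 0.0, 'opening': 1.00046514705657}
top -0.7631248034150003 0.46801700084001074
[  80   53   72   36 2378] [0.788 0.247 0.02 ] [0.871 0.409 0.052] [0.041 0.044 0.048]
[  0  86  27  36 692] [0.698 0.532 0.02 ] [0.757 0.579 0.098] [0.062 0.084 0.095]
[382  88  53  34 397] [ 0.727 -0.426  0.02 ] [ 0.806 -0.307  0.029] [0.024 0.02
[... 1142 characters left out ...]
8 157  32  27 574] [ 0.626 -0.197  0.02 ] [ 0.708 -0.126  0.067] [0.05  0.054 0.064]
[300 158  43  27 620] [ 0.415 -0.317  0.02 ] [ 0.539 -0.226  0.051] [0.037 0.04  0.049]
[ 260  204   50   32 1132] [ 0.409 -0.048  0.02 ] [0.525 0.03  0.055] [0.049 0.051 0.053]
[  25  229   84   61 2377] [0.784 0.249 0.02 ] [0.868 0.41  0.048] [0.039 0.042 0.046]
[ 438  238   74  100 3341] [-0.043 -0.039  0.02 ] [0.098 0.102 0.12 ] [0.065 0.096 0.118]
[ 185  264   64   56 2270] [0.429 0.243 0.02 ] [0.543 0.305 0.081] [0.067 0.07  0.079]
[   0  322   28   54 1103] [0.694 0.537 0.02 ] [0.731 0.592 0.11 ] [0.062 0.086 0.102]
[  60  344  136   40 2807] [0.392 0.482 0.08 ] [0.577 0.577 0.108] [0.085 0.103 0.106]
```

```bash
python3 - <<'E'
import numpy as np,cv2
for n in("top","side"):
  P=np.load(n+".npy"); z=P[...,2]
  for nm,x0,x1,y0,y1,h in(("tall",.4,.57,.21,.34,.07),("low",.4,.57,-.34,-.2,.04),("plain",.39,.55,-.07,.06,.052)):
    b=(P[...,0]>x0)&(P[...,0]<x1)&(P[...,1]>y0)&(P[...,1]<y1)
    q=P[b&(z>h-.012)][:,:2]
    r=cv2.minAreaRect((q*1000).astype(np.float32)); l=P[b&(z>h+.007)]; 
    print(n,nm,np.round(r[0],1),np.round(r[1],1),round(r[2],1),np.median(z[b&(z>h-.01)]))
    if len(l)>20:
        a=cv2.kmeans(l[:,:2].astype(np.float32),2,None,(3,50,1e-5),5,2)[2]; d=a[1]-a[0]; print(' lugs',a.round(4).tolist(),a.mean(0),np.hypot(*d),np.degrees(np.arctan2(d[1],d[0])))
E
```

```text
top tall [487.5 273.5] [ 58.8 109.9] 88.6 0.07075261152686561
 lugs [[0.460999995470047, 0.27390000224113464], [0.5134000182151794, 0.27250000834465027]] [0.48719144 0.27322352] 0.05245194 -1.5440195
top low [ 479.2 -272.4] [ 58.8 110.9] 71.1 0.040465696389281686
 lugs [[0.5031999945640564, -0.28110000491142273], [0.4530999958515167, -0.263700008392334]] [ 0.478108   -0.27238196] 0.05306075 160.79463
top plain [470.7  -9. ] [110.   58.9] 10.8 0.052302344790788914
side tall [485.2 274.4] [ 60.  111.6] 88.5 0.06874391438167982
 lugs [[0.45829999446868896, 0.2750999927520752], [0.5105999708175659, 0.2743000090122223]] [0.48444772 0.2747025 ] 0.052314572 -0.92094445
side low [ 477.2 -271.9] [ 61.8 112.9] 71.6 0.03806173732788417
 lugs [[0.5001999735832214, -0.28200000524520874], [0.45170000195503235, -0.26339998841285706]] [ 0.47597736 -0.27270582] 0.05191457 159.07066
side plain [467.6  -8.2] [109.5  62.3] 10.9 0.05008987108434649
```

View pics/top0.png

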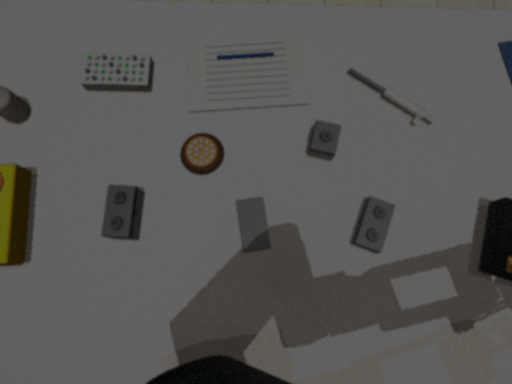

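The picture shows the tall box at pixel (120,212), low at (374,224), plain at (253,223) and short at (323,138). From depth, tall is at (0.487, 0.274) with yaw -1.4°, and low is at (0.478, -0.272) with yaw -19°. Sizes and heights match.

arm_command(
  rows=[
    [[0,0,6.7,0,0,0,100],[0,0,6.7,0,0,0,100],[0,0,6.7,0,0,0,100],[0,0,6.6,0,0,0,100],[0,0,0,0.017,-0.033,0,100],[0,0,0,0.017,-0.033,0,100],[0,0,0,0.017,-0.033,0,100],[0,0,0,0.017,-0.033,0,100]],
  ],
)

```text
t: 0.77
tool_pos: [0.3278, -0.4105, 0.2331]
tcp_rot: [[1.0, -0.025, -0.0], [-0.025, -1.0, 0.001], [-0.0, -0.001, -1.0]]
contact_force: [0.3, -0.1, 0.7]
opening: 1.002
finger_force: 0.0
```

arm_command(
  rows=[
    [[0,0,0,0.017,-0.033,0,100],[0,0,0,0.017,-0.033,0,100],[0,0,0,0.017,-0.033,0,100],[0,0,0,0.017,-0.033,0,100],[0,0,0,0.017,-0.033,0,100],[0,0,0,0.017,-0.033,0,100],[0,0,0,0.017,-0.033,0,100],[0,0,0,0.017,-0.033,0,100]],
  ],
)

```text
t: 1.43
tool_pos: [0.4703, -0.1496, 0.2335]
tcp_rot: [[1.0, -0.024, -0.0], [-0.024, -1.0, 0.0], [-0.0, -0.0, -1.0]]
contact_force: [0.9, -0.3, 0.2]
opening: 0.999
finger_force: 0.0
```

arm_command(
  rows=[
    [[0,0,0,0,-0.035,0,100],[0,0,0,0,-0.035,0,100],[0,0,0,0,-0.035,0,100],[0,0,0,0,-0.035,0,100],[0,0,0,0,-0.035,0,100],[0,0,0,0,-0.035,0,100],[0,0,0,0,-0.035,0,100],[0,0,0,0,-0.035,0,100]],
  ],
)

```text
t: 2.1
tool_pos: [0.4763, 0.1302, 0.2335]
tcp_rot: [[1.0, -0.024, -0.0], [-0.024, -1.0, 0.0], [-0.0, 0.0, -1.0]]
contact_force: [0.4, -0.3, -0.1]
opening: 0.998
finger_force: 0.0
```

arm_command(
  rows=[
    [[0,0,0,0.006,-0.035,0,100],[0,0,0,0,-0.035,0,100],[0,0,0,0,-0.035,0,100],[0,0,0,0,-0.035,0,100],[0,0,0,0,-0.004,0,100],[0,0,0,0,0,0,100]],
  ],
)

```text
t: 2.6
tool_pos: [0.4859, 0.2741, 0.2332]
tcp_rot: [[1.0, -0.021, -0.001], [-0.021, -1.0, 0.0], [-0.001, -0.0, -1.0]]
contact_force: [0.1, -1.3, 0.1]
opening: 0.998
finger_force: 0.0
```

```bash
python3 - <<'E'
from h import *
s=observe(); print(s['tool_pos'],s['joint_positions'])
im,P=cloud("wrist"); cv2.imwrite("pics/w1.png",im[:,:,::-1]); z=P[...,2]
b=(abs(P[...,0]-.487)<.08)&(abs(P[...,1]-.274)<.05)
print(np.nanpercentile(z[b],[5,50,95]))
q=P[b&(z>.058)&(z<.09)]; r=cv2.minAreaRect((q[:,:2]*1000).astype(np.float32)); print(r)
l=P[b&(z>.077)&(z<.09)]; a=cv2.kmeans(l[:,:2].astype(np.float32),2,None,(3,50,1e-5),5,2)[2]; print(a,a.mean(0))
E
```

```text
[0.48587119 0.27410434 0.23320126] [2.23239002e+01 1.71413573e+01 9.18059639e+01 1.73802893e-02
 7.10855889e+01 1.13514699e+02]
[-0.0004942   0.31719314  0.33625438]
((488.1502685546875, 274.0058898925781), (58.034088134765625, 108.67888641357422), 88.34620666503906)
[[0.4617895  0.2745903 ]
 [0.5144541  0.27331898]] [0.4881218  0.27395463]
```

View pics/w1.png

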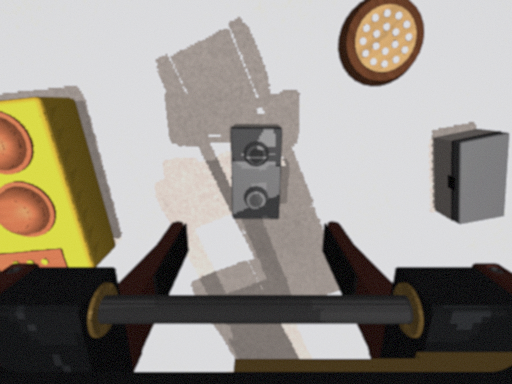

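The wrist view shows the tall box centred between the fingers at pixel (256,172). It measures (0.488, 0.274), so I'll descend to TCP z ≈ 0.04.

arm_command(
  rows=[
    [[0,0,0,0.002,0,0.035,100],[0,0,0,0,0,0.035,100],[0,0,0,0,0,0.035,100],[0,0,0,0,0,0.035,100],[0,0,0,0,0,0.025,100],[0,0,0,0,0,0.018,100],[0,0,0,0,0,0.01,100],[0,0,0,0,0,0,100]],
  ],
)

```text
t: 3.32
tool_pos: [0.4868, 0.2702, 0.0388]
tcp_rot: [[1.0, -0.026, -0.004], [-0.026, -1.0, -0.002], [-0.004, 0.002, -1.0]]
contact_force: [-0.4, 0.9, 0.5]
opening: 0.999
finger_force: 0.0
```

arm_command(
  rows=[
    [[0,0,0,0,0,0,40],[0,0,0,0,0,0,40],[0,0,0,0,0,0,40],[0,0,0,0,0,0,40],[0,0,0,0,0,0,40],[0,0,0,0,0,0,40]],
  ],
  newtons=25,
)

```text
t: 3.82
tool_pos: [0.489, 0.2727, 0.0417]
tcp_rot: [[1.0, -0.024, 0.002], [-0.024, -1.0, 0.001], [0.002, -0.001, -1.0]]
contact_force: [-1.8, -0.8, 6.8]
opening: 0.663
finger_force: 25.0
```

arm_command(
  rows=[
    [[0,0,0,0,0,-0.01,40],[0,0,0,0,0,-0.02,40],[0,0,0,0,0,-0.03,40],[0,0,0,0,0,-0.03,40],[0,0,0,0,0,-0.03,40],[0,0,0,0,0,-0.03,40],[0,0,0,0,0,0,40],[0,0,0,0,0,0,40]],
  ],
)

```text
t: 4.48
tool_pos: [0.4892, 0.2727, 0.1926]
tcp_rot: [[1.0, -0.024, 0.004], [-0.024, -1.0, 0.002], [0.004, -0.002, -1.0]]
contact_force: [0.1, -0.5, -3.0]
opening: 0.66
finger_force: 25.0
```

```bash
python3 - <<'E'
from h import *
s=observe(); print(s['tool_pos'],s['tcp_rot'].round(3).tolist(),s['contact_force'],s['finger_force'],s['opening'])
im,P=cloud("side"); z=P[...,2]
cv2.imwrite("pics/s1.png",im[:,:,::-1])
E
```

```text
[0.48917784 0.27267647 0.19259413] [[1.0, -0.024, 0.004], [-0.024, -1.0, 0.002], [0.004, -0.002, -1.0]] [ 0.12730742 -0.54904256 -3.01967098] 24.987958073616028 0.6603065522243547
```

View pics/s1.png

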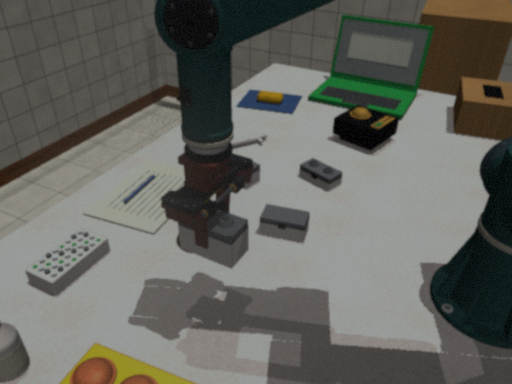

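Held level (box at pixel (214,238)), weight about 0.3 kg. I'll carry it over the plain box and re-measure low with the wrist camera on the way.

arm_command(
  rows=[
    [[0,0,0,0,0.02,0,40],[0,0,0,0,0.034,0,40],[0,0,0,0,0.034,0,40],[0,0,0,0,0.034,0,40],[0,0,0,0,0.034,0,40],[0,0,0,0,0.034,0,40],[0,0,0,0,0.034,0,40],[0,0,0,0,0.034,0,40]],
  ],
)

```text
t: 5.2
tool_pos: [0.4798, 0.013, 0.1886]
tcp_rot: [[1.0, -0.024, -0.005], [-0.024, -1.0, 0.001], [-0.005, -0.001, -1.0]]
contact_force: [0.7, -0.5, -2.6]
opening: 0.661
finger_force: 25.0
```

arm_command(
  rows=[
    [[0,0,0,0,0.034,0,40],[0,0,0,0,0.034,0,40],[0,0,0,0,0.034,0,40],[0,0,0,0,0.03,0,40],[0,0,0,0,0.01,0,40],[0,0,0,0,0,0,40],[0,0,0,0,0,0,40],[0,0,0,0,0,0,40]],
  ],
)

```text
t: 5.87
tool_pos: [0.4776, -0.1261, 0.1896]
tcp_rot: [[1.0, -0.024, -0.002], [-0.024, -1.0, 0.002], [-0.002, -0.002, -1.0]]
contact_force: [1.2, 0.6, -2.4]
opening: 0.661
finger_force: 25.0
```

```bash
python3 - <<'E'
from h import *
s=observe(); print(s['tool_pos'],s['tcp_rot'].round(3).tolist())
im,P=cloud("wrist"); cv2.imwrite("pics/w2.png",im[:,:,::-1]); z=P[...,2]
b=(abs(P[...,0]-.48)<.09)&(abs(P[...,1]+.272)<.07)
q=P[b&(z>.032)&(z<.056)]; print(len(q),np.median(q[:,2])); r=cv2.minAreaRect((q[:,:2]*1000).astype(np.float32)); print(r)
l=P[b&(z>.0465)&(z<.056)]; a=cv2.kmeans(l[:,:2].astype(np.float32),2,None,(3,50,1e-5),5,2)[2]; print(a,a.mean(0),np.hypot(*(a[1]-a[0])))
# held box
t=(P-s['tool_pos'])@s['tcp_rot']; m=(abs(t[...,0])<.08)&(abs(t[...,1])<.04)&(t[...,2]>-.06)&(t[...,2]<-.02)
q=t[m]; print('held',len(q),q.min(0),q.max(0)); l=t[m&(t[...,2]<-.032)]
v,u=np.nonzero(m&(t[...,2]<-.032)); print(u.min(),u.max(),v.min(),v.max())
E
```

```text
[ 0.47764372 -0.12608938  0.18961674] [[1.0, -0.024, -0.002], [-0.024, -1.0, 0.002], [-0.002, -0.002, -1.0]]
5080 0.03935688979749816
((479.16937255859375, -273.07562255859375), (58.8942985534668, 110.33871459960938), 70.63726806640625)
[[ 0.5047398  -0.2810039 ]
 [ 0.4549717  -0.26386458]] [ 0.47985578 -0.27243423] 0.052636698
held 21133 [-0.05696929 -0.03998234 -0.05997594] [ 0.05405789  0.0399618  -0.02001583]
163 347 206 348
```

View pics/w2.png

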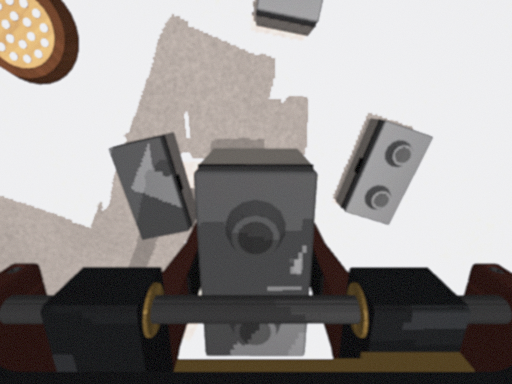

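The wrist view shows low at pixel (387,170), with lugs at (400,153) and (379,198). That puts it at (0.4795, -0.2725), yaw -19.3°, in agreement with the top view. The held box's centre is about 1 mm behind the TCP.

arm_command(
  rows=[
    [[0,0,0,0.0065,0.02,0,40],[0,0,0,0,0.034,0,40],[0,0,0,0,0.034,0,40],[0,0,0,0,0.034,0,40],[0,0,0,0,0.0245,0,40],[0,0,6,0,0,0,40],[0,0,6,0,0,0,40],[0,0,5.9,0,0,0,40]],
  ],
)

```text
t: 6.58
tool_pos: [0.4817, -0.2731, 0.1903]
tcp_rot: [[0.942, -0.334, -0.001], [-0.334, -0.942, 0.001], [-0.001, -0.001, -1.0]]
contact_force: [-1.0, -0.0, -2.0]
opening: 0.658
finger_force: 25.0
```

arm_command(
  rows=[
    [[0,0,0,0,0,0.02,40],[0,0,0,0,0,0.025,40],[0,0,0,0,0,0.025,40],[0,0,0,0,0,0.015,40],[0,0,0,0,0,0,40],[0,0,0,0,0,0,40],[0,0,0,0,0,0,40],[0,0,0,0,0,0,40]],
  ],
)

```text
t: 7.25
tool_pos: [0.4827, -0.2744, 0.107]
tcp_rot: [[0.944, -0.33, 0.002], [-0.33, -0.944, -0.001], [0.002, 0.001, -1.0]]
contact_force: [-0.7, 0.5, -3.2]
opening: 0.661
finger_force: 25.0
```

```bash
python3 - <<'E'
from h import *
s=observe(); R=s['tcp_rot']; print(s['tool_pos'],R.round(3).tolist(),s['contact_force'],np.degrees(np.arctan2(R[1,0],R[0,0])))
im,P=cloud("side"); c=im[110:230,260:400]; cv2.imwrite("pics/s2.png",cv2.resize(c,None,fx=5,fy=5,interpolation=2)[:600,:,::-1])
E
```

```text
[ 0.48270187 -0.27441372  0.10699064] [[0.944, -0.33, 0.002], [-0.33, -0.944, -0.001], [0.002, 0.001, -1.0]] [-0.69285692  0.4796147  -3.18743115] -19.242408295743342
```

View pics/s2.png

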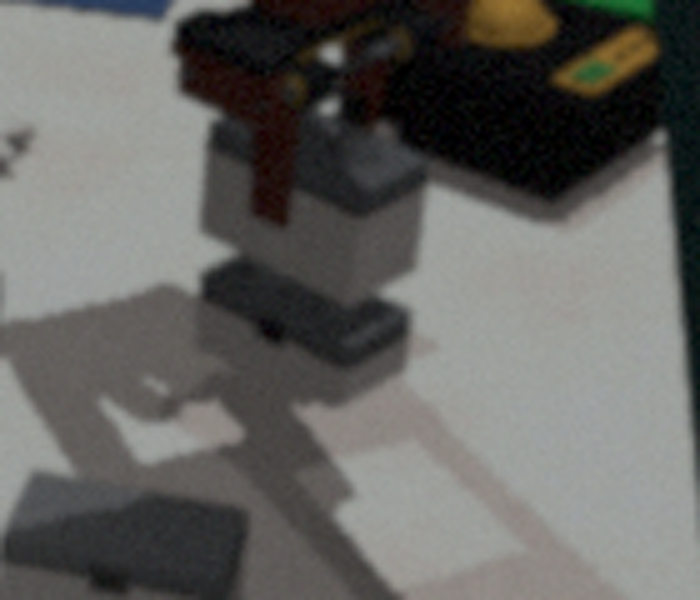

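The crop shows the tall box (corner at (350,300)) aligned just above low's lid (corner at (345,365)). I'll correct 2.5 mm along the length and lower gently.

arm_command(
  rows=[
    [[0,0,0,-0.0025,-0.0006,0.002,40],[0,0,0,0,0,0.003,40],[0,0,0,0,0,0.003,40],[0,0,0,0,0,0.003,40],[0,0,0,0,0,0.002,40],[0,0,0,0,0,0.002,40],[0,0,0,0,0,0,40],[0,0,0,0,0,0,40]],
  ],
)

```text
t: 7.97
tool_pos: [0.4793, -0.2728, 0.0904]
tcp_rot: [[0.944, -0.33, -0.0], [-0.33, -0.944, 0.0], [-0.001, -0.0, -1.0]]
contact_force: [0.5, 0.6, -3.2]
opening: 0.66
finger_force: 25.0
```

No contact yet, with the underside about 9 mm above the lid.

arm_command(
  rows=[
    [[0,0,0,0,0,0.002,40],[0,0,0,0,0,0.002,40],[0,0,0,0,0,0.0015,40],[0,0,0,0,0,0.0015,40],[0,0,0,0,0,0,40],[0,0,0,0,0,0,40]],
  ],
)

```text
t: 8.47
tool_pos: [0.4793, -0.2728, 0.0835]
tcp_rot: [[0.944, -0.33, -0.0], [-0.33, -0.944, 0.0], [-0.0, -0.0, -1.0]]
contact_force: [-0.5, -0.3, -2.0]
opening: 0.662
finger_force: 25.0
```

arm_command(
  rows=[
    [[0,0,0,0,0,0.001,40],[0,0,0,0,0,0.001,40],[0,0,0,0,0,0,40],[0,0,0,0,0,0,40]],
  ],
)

```text
t: 8.8
tool_pos: [0.4795, -0.2729, 0.0818]
tcp_rot: [[0.944, -0.33, 0.0], [-0.33, -0.944, -0.0], [0.0, 0.0, -1.0]]
contact_force: [-0.1, 0.0, -1.5]
opening: 0.662
finger_force: 25.0
```

arm_command(
  rows=[
    [[0,0,0,0,0,0.0008,40],[0,0,0,0,0,0,40],[0,0,0,0,0,0,40]],
  ],
)

```text
t: 9.05
tool_pos: [0.4795, -0.2729, 0.0817]
tcp_rot: [[0.944, -0.33, 0.0], [-0.33, -0.944, -0.0], [0.0, 0.0, -1.0]]
contact_force: [-1.9, 0.7, 7.9]
opening: 0.659
finger_force: 25.0
```

Contact at the expected seated height (0.0817). I'll release and retreat straight up.

arm_command(
  rows=[
    [[0,0,0,0,0,0,75],[0,0,0,0,0,0,85],[0,0,0,0,0,0,100],[0,0,0,0,0,0,100],[0,0,0,0,0,0,100],[0,0,0,0,0,0,100]],
  ],
)

```text
t: 9.55
tool_pos: [0.4794, -0.2728, 0.0807]
tcp_rot: [[0.944, -0.33, -0.0], [-0.33, -0.944, 0.0], [-0.0, -0.0, -1.0]]
contact_force: [-0.5, -0.7, -0.4]
opening: 0.998
finger_force: 0.0
```

arm_command(
  rows=[
    [[0,0,0,0,0,-0.01,100],[0,0,0,0,0,-0.02,100],[0,0,0,0,0,-0.03,100],[0,0,0,0,0,-0.035,100],[0,0,0,0,0,-0.035,100],[0,0,0,0,0,-0.02,100],[0,0,0,0,0,0,100],[0,0,0,0,0,0,100]],
  ],
)

```text
t: 10.22
tool_pos: [0.4802, -0.2734, 0.2327]
tcp_rot: [[0.944, -0.33, 0.003], [-0.33, -0.944, -0.002], [0.003, 0.001, -1.0]]
contact_force: [-0.1, 0.2, -0.9]
opening: 0.997
finger_force: 0.0
```

```bash
python3 - <<'E'
from h import *
s=observe(); print(s['tool_pos'],s['contact_force'],s['opening'])
im,P=cloud("wrist"); z=P[...,2]
b=(abs(P[...,0]-.48)<.09)&(abs(P[...,1]+.272)<.07)
q=P[b&(z>.1)&(z<.13)]; print(np.median(q[:,2]),cv2.minAreaRect((q[:,:2]*1000).astype(np.float32)))
t=P[b&(z>.105)&(z<.114)]; A=np.c_[t[:,:2],np.ones(len(t))]; print('slope',np.linalg.lstsq(A,t[:,2],rcond=None)[0])
im,P=cloud("side"); c=im[110:230,260:400]; cv2.imwrite("pics/s3.png",cv2.resize(c,None,fx=5,fy=5,interpolation=2)[:,:,::-1])
E
```

```text
[ 0.48015692 -0.27336901  0.23273286] [-0.05979274  0.17950222 -0.85734804] 0.9972409325346508
0.10946889951662919 ((478.416015625, -271.79229736328125), (58.167930603027344, 109.81791687011719), 70.53656005859375)
slope [-2.41751132e-05  9.76987953e-04  1.09615940e-01]
```

View pics/s3.png

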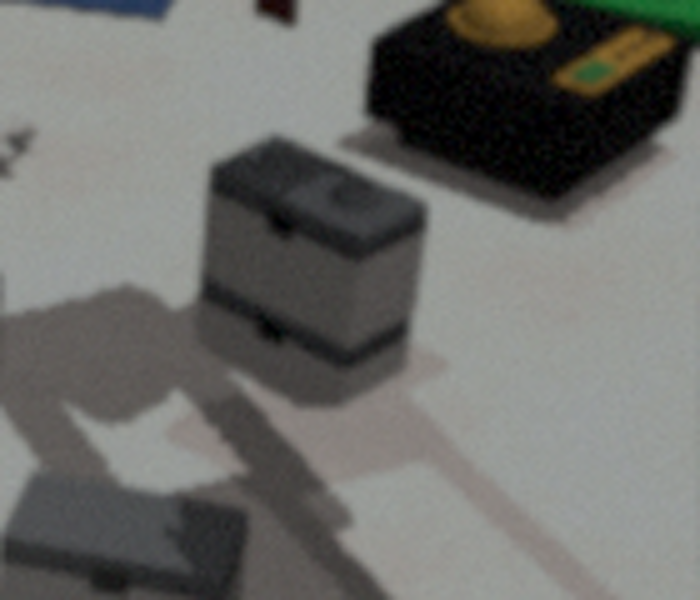

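The tall box sits flush and flat on low (seam from (205,290) to (345,360)). Its lid is at 0.1095 m (nominal 0.110) and level, and its centre is within 2 mm.

```bash
python3 -c "from rig import *; print(close_job())"
```

```text
the job is handed in; nothing more can be done
None
```

The tall box was lowered onto the low box, released and left sitting flat over both lugs, its lid level at 0.1095 m (0.110 expected) and its centre within about 2 mm; the job is handed in at about 10 s of the 32 s allowed, but no verdict came back.

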